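# Sort spring work supports by feel

## Robot

A 6-joint arm with a two-finger parallel gripper is mounted at the origin on a cart in front of the work surface, level with it; the furniture and walls round the work are solid. World frame = base frame: x ahead of the robot, y to its left, z up, the work surface at z = 0. Lengths are in m, angles in rad, forces in N, time in s.
With the tool pointing down it reaches from about 0.35 to 0.975 m from the base axis. Payload 4.9 kg.
Tool frame: the origin (TCP) lies midway between the tips of the shut fingers; the grasp point (between the pads) lies 19 mm behind it; z points along the fingers, y is the line along which they close (so a half turn about z gives the same grasp; the last joint's range is limited). The gripper opens to 85 mm and grips with 20 to 120 N. Pads are 22 mm wide; open, the fingers measure 114 mm over their backs; the gripper's body (76 mm by 85 mm) begins 54 mm behind the grasp point. The pads swing forward as they close: fully open they stand 13 mm farther back than shut.
Start: joints at [-1.35, 0.053, 1.613, -0, 1.476, -0.119], TCP at [0.208, -0.589, 0.231] pointing down, gripper open.
Joint ranges: [-3.01, 3.01], [-1.01, 2.22], [0.06, 2.58], [-1.02, 4.17], [0.09, 2.62], [-3.14, 3.14]. Speed limits (rad/s): [2.57, 2.57, 3.14, 3.14, 3.14, 3.14].

## Interface

Orientations are given as a unit quaternion [w, x, y, z].
In Python, from plant import manip gives the robot as it stands.
- The arm moves only by the shell command python3 shift.py 'ROWS'. ROWS is a JSON list of rows, 1 to 5 of them, each of 7 numbers: the opening from 0.0 (shut) to 1.0 (fully open), then dx, dy, dz in shares of the most that a row can go, 1 being 62.5 mm, then a rotation vector rx, ry, rz in units of 0.2 rad; each row shifts and turns the commanded pose from where the row before left it, along the tool's axes as they then stand; what a row does not reach is not made up. A row lasts 1/8 s, in which the tool goes at most 0.0625 m and 0.188 rad, less where a joint would pass 70% of its speed; a pose out of reach is approached as far as the arm can. The fingers move at their own pace and stop on an object; the grip force is fixed at half the most. Time passes only in rows, so rows that do not move let the fingers close. It prints the time, the measured TCP pose, the force, the opening and the grip force at its end. Input that does not fit is refused with a message, and nothing moves.
- manip.state(): the state, without advancing time (a new reading comes with each control period).
- manip.grab_frame(name): name is "scene" or "side" or "wrist"; returns the picture (400x640x3 uint8, red, green, blue); there is no depth.
- manip.camera_params(name): a dict with "intrinsics" (3x3 intrinsics, pixels), "xyz" and "orientation" of the camera in the world. Camera axes: x right, y down, z forward; pixel columns grow to the right and rows downward; lengths in m; the calibration is good to about 2 mm. A picture is of the moment at which its call begins: read the wrist's pose just before it. camera_params takes no time and is no camera call; for the wrist camera it gives the pose at the moment of the call.
- manip.job_done(): hands the job in; it is judged then, once.
The state is a dict: "time": time; "joint_pos": joint angles; "joint_vel": joint speeds; "joint_efforts": joint torques, N m; "tool_pos": TCP position; "tool_rot": TCP orientation; "contact_force": force on the tool from outside, world axes, zero at the start; "ft_torque": the same for the moment, N m; "gripper_width": opening from 0.0 (shut) to 1.0 (fully open); "grasp_force": force on a finger pad.
Only numpy, scipy, OpenCV 4.12 (cv2) and the standard library are available. Lean on these libraries where they do the work, as an engineer would, in place of code of your own. Each camera call takes 0.05 s, during which the arm holds its last target. There are 200 camera calls.

## Task

The four spring-loaded work supports standing on the steel fixture plate look alike, but some of their springs have gone tired; only pushing the pins down tells which. Stand those with a stiff spring in the shallow metal tray and those with a tired spring in the open-fronted grey plastic bin, all upright on its floor, without knocking any over, and leave the loose pliers, tape and dish where they are.

Things in the scene. Friction and masses are not known exactly. Their poses are not given: they have to be found in the camera images.
- support_1: spring work support, one of four that look alike: square foot 46 x 46 x 8 mm; on it a round body 36 mm across up to z = 40 mm; gland 29 mm across up to 46 mm; 12 mm pin with a domed button 18 mm across, top at 66 mm. About 0.3 kg. Origin: centre of the underside; z up along the pin, x and y square to the foot. The numbers say nothing about the springs
- support_2: as support_1. All four: inside, the spring holds a collar on the pin up against the gland; pushed, the pin goes straight down, 9 mm at most to a hard stop, and springs back. A stiff one starts to yield at about 4 N, needs about 8 N at 3 mm and 14 to 17 N fully in; a tired one yields from about 1 N and goes fully in, onto its stop, with under 4 N
- support_3: as support_1. All four stand loose on the plate, one on each of its corner seats; which stands where is drawn afresh each time
- support_4: as support_1
- plate: ground steel fixture plate, 155 x 155 mm and 14 mm thick, flat, fixed to the worktop. Origin at the centre of its underside, x and y along its edges. The supports stand loose on its top face at about (+-40, +-40) mm, feet nearly square with its edges
- tray: shallow bare-metal tray, 190 mm along its own x, 130 mm along y, 24 mm high on all sides; walls and floor 3 mm thick. Origin at the centre of its underside; fixed to the worktop. Takes the stiff supports
- bin: open-fronted grey plastic stacking bin, 190 mm along its own x, 130 mm along y; back and sides 60 mm high, front wall (at its -x end) 22 mm high, the sides sloping down to it over the front 50 mm; walls and floor 3 mm thick. Origin at the centre of its underside; fixed to the worktop. Tray and bin may stand in either place, left or right of the plate. Takes the tired supports
- pliers: loose red-handled pliers, 50 x 145 x 10 mm, lying flat; leave alone. Origin under its centre
- tape: loose roll of black tape, 62 mm across, 19 mm high; leave alone. Origin under its centre
- dish: loose round dish with small parts, 49 mm across, 11 mm high; leave alone. Origin under its centre

How it is judged:
At the end, for the whole second after the job is handed in: Every support with a stiff spring (it holds its pin out against the gland with over 3 N) stands in the tray and every one with a tired spring (under 2 N) in the bin: foot on the floor (within 5 mm), its centre well inside the walls, upright within 0.12 rad, at rest and released (((contact force between collar_1 and gland_1 above 3 N and x of support_1 in the frame of tray between -0.08 and 0.08 m and y of support_1 in the frame of tray between -0.048 and 0.048 m and z of support_1 in the frame of tray between -0.002 and 0.008 m and angle between support_1's own z axis and vertical below 0.12 rad and linear speed of support_1 below 0.02 m/s) or (contact force between collar_1 and gland_1 below 2 N and x of support_1 in the frame of bin between -0.08 and 0.08 m and y of support_1 in the frame of bin between -0.048 and 0.048 m and z of support_1 in the frame of bin between -0.002 and 0.008 m and angle between support_1's own z axis and vertical below 0.12 rad and linear speed of support_1 below 0.02 m/s)) and ((contact force between collar_2 and gland_2 above 3 N and x of support_2 in the frame of tray between -0.08 and 0.08 m and y of support_2 in the frame of tray between -0.048 and 0.048 m and z of support_2 in the frame of tray between -0.002 and 0.008 m and angle between support_2's own z axis and vertical below 0.12 rad and linear speed of support_2 below 0.02 m/s) or (contact force between collar_2 and gland_2 below 2 N and x of support_2 in the frame of bin between -0.08 and 0.08 m and y of support_2 in the frame of bin between -0.048 and 0.048 m and z of support_2 in the frame of bin between -0.002 and 0.008 m and angle between support_2's own z axis and vertical below 0.12 rad and linear speed of support_2 below 0.02 m/s)) and ((contact force between collar_3 and gland_3 above 3 N and x of support_3 in the frame of tray between -0.08 and 0.08 m and y of support_3 in the frame of tray between -0.048 and 0.048 m and z of support_3 in the frame of tray between -0.002 and 0.008 m and angle between support_3's own z axis and vertical below 0.12 rad and linear speed of support_3 below 0.02 m/s) or (contact force between collar_3 and gland_3 below 2 N and x of support_3 in the frame of bin between -0.08 and 0.08 m and y of support_3 in the frame of bin between -0.048 and 0.048 m and z of support_3 in the frame of bin between -0.002 and 0.008 m and angle between support_3's own z axis and vertical below 0.12 rad and linear speed of support_3 below 0.02 m/s)) and ((contact force between collar_4 and gland_4 above 3 N and x of support_4 in the frame of tray between -0.08 and 0.08 m and y of support_4 in the frame of tray between -0.048 and 0.048 m and z of support_4 in the frame of tray between -0.002 and 0.008 m and angle between support_4's own z axis and vertical below 0.12 rad and linear speed of support_4 below 0.02 m/s) or (contact force between collar_4 and gland_4 below 2 N and x of support_4 in the frame of bin between -0.08 and 0.08 m and y of support_4 in the frame of bin between -0.048 and 0.048 m and z of support_4 in the frame of bin between -0.002 and 0.008 m and angle between support_4's own z axis and vertical below 0.12 rad and linear speed of support_4 below 0.02 m/s))); the robot touches nothing.
It fails at once if a support is knocked over (tilted by more than 0.7 rad) (angle between any of support_1, support_2, support_3, support_4's own z axis and vertical above 0.7 rad).
It fails at once if the pliers, tape or dish is moved by more than 30 mm (distance of any of pliers, tape, dish from where it was at the start of the episode above 0.03 m).
It also fails if it takes over 72 s, if anything falls off the work surface, if the arm or the gripper's body presses on something with over 40 N, if the wrist force passes 120 N, or if a joint passes its speed limit or range.

## Working session

There is one attempt and no reset: what is moved stays moved. The work goes in short steps, Python scripts to look and compute and a shell command to move; the robot and the scene stay as the last step left them, time stands still between calls to the robot, and variables do not carry over. Pictures are saved under pics/ and viewed, at most 10 in all, crops included, and the job is handed in when it is done.

```bash
ls; mkdir -p pics; python3 - <<'E'
from plant import manip
import cv2,numpy as np
s=manip.state();print({k:np.round(v,3).tolist() for k,v in s.items()})
for n in("scene","side"):
    f=manip.grab_frame(n);cv2.imwrite(f"pics/{n}0.png",f[:,:,::-1]);p=manip.camera_params(n);print(n,{k:np.round(v,3).tolist() for k,v in p.items()})
p=manip.camera_params("wrist");print({k:np.round(v,3).tolist() for k,v in p.items()})
E
```

```text
pics
plant.py
shift.py
{'time': 0.0, 'joint_pos': [-1.35, 0.053, 1.614, -0.0, 1.476, -0.119], 'joint_vel': [-0.002, -0.001, -0.001, -0.001, 0.0, 0.0], 'joint_efforts': [0.0, -39.368, -37.018, -0.0, 0.007, -0.0], 'tool_pos': [0.208, -0.589, 0.23], 'tool_rot': [-0.001, 0.986, 0.169, -0.0], 'contact_force': [0.014, 0.144, -0.27], 'ft_torque': [-0.019, 0.008, -0.009], 'grasp_force': 0.0, 'gripper_width': 1.002}
scene {'intrinsics': [[396.446, 0.0, 322.387], [0.0, 396.446, 200.208], [0.0, 0.0, 1.0]], 'xyz': [0.17, 0.637, 0.551], 'orientation': [0.11, -0.186, 0.847, -0.485]}
side {'intrinsics': [[500.433, 0.0, 325.883], [0.0, 500.433, 200.833], [0.0, 0.0, 1.0]], 'xyz': [0.45, 0.712, 0.706], 'orientation': [0.036, -0.056, 0.893, -0.444]}
{'intrinsics': [[296.368, 0.0, 319.895], [0.0, 296.368, 200.304], [0.0, 0.0, 1.0]], 'xyz': [0.277, -0.565, 0.373], 'orientation': [0.118, 0.807, -0.572, -0.084]}
```
View pics/scene0.png

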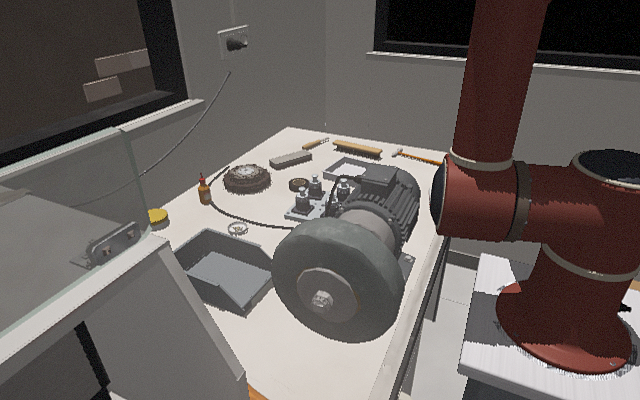

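View pics/side0.png

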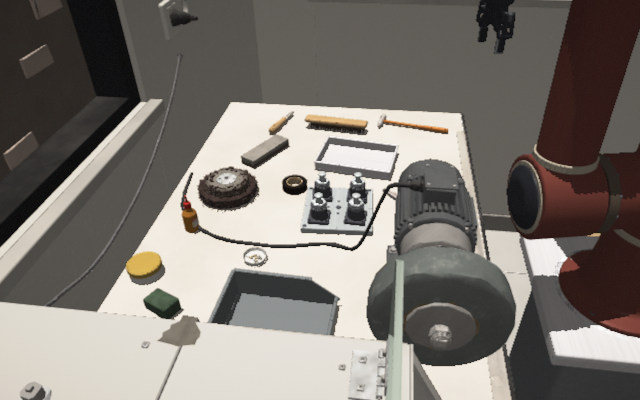

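The side view shows four supports on the plate, with buttons near (322,178), (357,179), (320,199) and (355,200). The tray is behind at about (357,158) and the bin in front at about (280,305). The tape is at (294,184) and the dish at (255,256). A grinder blocks the robot side, and the pliers aren't visible. Next I'll get rough positions, then plan wrist views.

```bash
cat > h.py <<'E'
from plant import manip
import cv2,numpy as np
from scipy.spatial.transform import Rotation as R
def rot(q): return R.from_quat([q[1],q[2],q[3],q[0]])
def ray(p,u,v):
    d=rot(p["orientation"]).apply(np.linalg.inv(p["intrinsics"])@[u,v,1.]); return np.array(p["xyz"]),d
def onz(p,u,v,z):
    o,d=ray(p,u,v); return o+d*(z-o[2])/d[2]
def two(p1,a,p2,b):
    o1,d1=ray(p1,*a);o2,d2=ray(p2,*b);d1/=np.linalg.norm(d1);d2/=np.linalg.norm(d2)
    t=np.linalg.lstsq(np.c_[d1,-d2],o2-o1,rcond=None)[0]
    x,y=o1+d1*t[0],o2+d2*t[1]; return (x+y)/2,np.linalg.norm(x-y)
def proj(p,X):
    c=rot(p["orientation"]).inv().apply(np.array(X)-p["xyz"]);c=np.array(p["intrinsics"])@c;return c[:2]/c[2]
def togo(target,yaw=None):
    "shift in tool axes to reach world target; yaw of tool y axis"
    s=manip.state();r=rot(s["tool_rot"]);print("t",round(s["time"],2),"d",np.round(r.inv().apply(np.array(target)-s["tool_pos"]),4),"tooly",np.round(r.apply([0,1,0]),3),"toolx",np.round(r.apply([1,0,0]),3),"z",np.round(r.apply([0,0,1]),3))
E
python3 - <<'E'
from h import *
p=manip.camera_params("side")
for n,u,v,z in[("b1",322,178,.08),("b2",357,179,.08),("b3",320,199,.08),("b4",355,200,.08),("plate",304,230,.014),("plate",372,232,.014),("plate",373,192,.014),("tray",317,160,.024),("tray",390,175,.024),("tray",398,151,.024),("tray",330,140,.024),("bin",229,271,.06),("bin",310,277,.06),("bin",337,298,.022),("tape",294,184,.0),("dish",255,256,0),("grinder",415,170,.12),("cable",356,246,0),("wheeltop",430,262,.15),("grbase",395,250,0),("glass",395,265,.2)]:print(n,onz(p,u,v,z).round(3))
s=manip.state();w=manip.camera_params("wrist");r=rot(s["tool_rot"])
print(r.inv().apply(w["xyz"]-s["tool_pos"]).round(3),(r.inv()*rot(w["orientation"])).as_matrix().round(3))
E
```

```text
b1 [ 0.588 -0.191  0.08 ]
b2 [ 0.511 -0.196  0.08 ]
b3 [ 0.581 -0.114  0.08 ]
b4 [ 0.508 -0.119  0.08 ]
plate [ 0.613 -0.088  0.014]
plate [ 0.469 -0.098  0.014]
plate [ 0.475 -0.242  0.014]
tray [ 0.624 -0.351  0.024]
tray [ 0.438 -0.303  0.024]
tray [ 0.421 -0.417  0.024]
tray [ 0.604 -0.454  0.024]
bin [0.719 0.094 0.06 ]
bin [0.57  0.092 0.06 ]
bin [0.521 0.101 0.022]
tape [ 0.67  -0.273  0.   ]
dish [ 0.703 -0.011  0.   ]
grinder [ 0.388 -0.185  0.12 ]
cable [ 0.5   -0.066  0.   ]
wheeltop [0.37  0.123 0.15 ]
grbase [ 0.419 -0.063  0.   ]
glass [0.427 0.188 0.2  ]
[ 0.072  0.    -0.143] [[-0.002 -0.958 -0.287]
 [ 1.    -0.002 -0.001]
 [-0.    -0.287  0.958]]
```

Careful with the scale: shifts go in shares of 62.5 mm and turns go in units of 0.2 rad. That gives: -0.05 m is -0.8, 0.05 m is 0.8, 0.17 rad is 0.85.

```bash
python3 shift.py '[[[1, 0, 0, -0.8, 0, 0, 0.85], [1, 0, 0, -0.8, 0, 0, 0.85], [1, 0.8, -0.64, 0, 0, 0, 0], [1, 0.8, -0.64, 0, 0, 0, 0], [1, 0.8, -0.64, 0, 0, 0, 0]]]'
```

```text
refused: ROWS must be a list of rows, each a list of 7 numbers. Nothing was moved.
```

Wrong form. The message asks for a list of rows, each a list of 7 numbers, so I'll send the same numbers that way.

```bash
python3 shift.py '[[1, 0, 0, -0.8, 0, 0, 0.85], [1, 0, 0, -0.8, 0, 0, 0.85], [1, 0.8, -0.64, 0, 0, 0, 0], [1, 0.8, -0.64, 0, 0, 0, 0], [1, 0.8, -0.64, 0, 0, 0, 0]]'; python3 shift.py '[[1, 0.8, -0.64, 0, 0, 0, 0], [1, 0.48, -0.64, 0, 0, 0, 0], [1, 0, -0.48, 0, 0, 0, 0], [0, 0, 0, 0, 0, 0, 0]]'
python3 - <<'E'
from h import *
import pickle
f=manip.grab_frame("wrist") if 0 else None
p=manip.camera_params("wrist");f=manip.grab_frame("wrist");cv2.imwrite("pics/w1.png",f[:,:,::-1]);pickle.dump(p,open("w1.pkl","wb"))
togo([.54,-.16,.3])
E
```

```text
time: 0.72
tool_pos: [0.3558, -0.4708, 0.3308]
tool_rot: [-0.0, 1.0, -0.0, -0.0]
contact_force: [0.3, -0.9, -1.1]
gripper_width: 1.0
grasp_force: 0.0
time: 1.23
tool_pos: [0.4341, -0.3614, 0.3311]
tool_rot: [-0.0, 1.0, 0.001, -0.0]
contact_force: [-0.2, 0.2, -0.3]
gripper_width: 0.817
grasp_force: 0.0
t 1.27 d [ 0.1065 -0.2025  0.031 ] tooly [ 0.001 -1.     0.   ] toolx [ 1.     0.001 -0.   ] z [-0. -0. -1.]
```

View pics/w1.png

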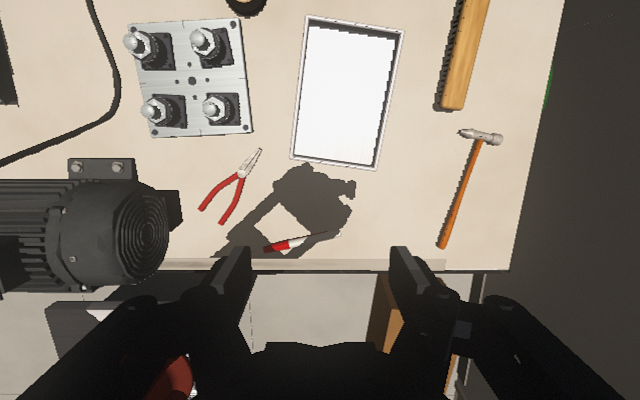

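The wrist view shows the buttons near (134,38), (202,34), (154,110) and (213,107). Tray corners are at (306,15), (404,30), (377,171) and (290,157), and the pliers at (235,190). Next is a second view over the plate and bin.

```bash
python3 shift.py '[[0, 0.24, -0.96, 0, 0, 0, 0], [0, 0.24, -0.96, 0, 0, 0, 0], [0, 0.24, -0.96, 0, 0, 0, 0], [0, 0.24, -0.8, 0, 0, 0, 0], [0, 0.24, -0.32, 0, 0, 0, 0]]';  python3 shift.py '[[0, 0, 0, 0, 0, 0, 0]]'
python3 - <<'E'
from h import *
import pickle
p=manip.camera_params("wrist");f=manip.grab_frame("wrist");cv2.imwrite("pics/w2.png",f[:,:,::-1]);pickle.dump(p,open("w2.pkl","wb"))
togo([.54,-.16,.3])
E
```

```text
time: 1.9
tool_pos: [0.509, -0.112, 0.3314]
tool_rot: [0.0, 1.0, 0.0, 0.0]
contact_force: [0.6, -0.8, -0.3]
gripper_width: 0.001
grasp_force: 0.0
time: 2.02
tool_pos: [0.5091, -0.113, 0.3309]
tool_rot: [0.0, 1.0, 0.001, -0.0]
contact_force: [-0.2, -0.3, -0.4]
gripper_width: -0.002
grasp_force: 0.0
t 2.08 d [0.0313 0.0461 0.0309] tooly [-0. -1.  0.] toolx [ 1.    -0.    -0.001] z [-0.001 -0.    -1.   ]
```

View pics/w2.png

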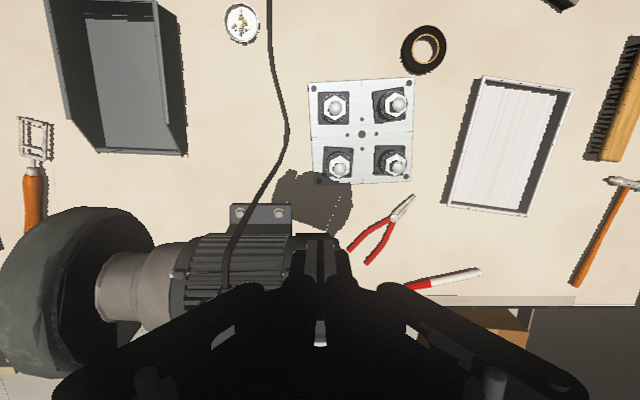

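The second view shows the buttons near (336,106), (396,104), (340,168) and (395,164). Tray corners are near (483,76), (573,90), (527,216) and (445,206). The bin front is at (85,152)–(187,156), with its back just out of frame. Now I'll refine the buttons and triangulate.

```bash
cat > meas.py <<'E'
from h import *
import pickle
P=[pickle.load(open(f"w{i}.pkl","rb")) for i in(1,2)];I=[cv2.imread(f"pics/w{i}.png") for i in(1,2)]
def circ(img,u,v,r0,r1):
    k=8;w=16;c=cv2.resize(cv2.cvtColor(img[v-w:v+w,u-w:u+w],cv2.COLOR_BGR2GRAY),None,fx=k,fy=k,interpolation=cv2.INTER_CUBIC)
    h=cv2.HoughCircles(cv2.GaussianBlur(c,(0,0),3),cv2.HOUGH_GRADIENT_ALT,1,400,param1=100,param2=.3,minRadius=int(r0*k),maxRadius=int(r1*k))
    if h is None: return None
    x,y,r=h[0,0];return [u-w+(x+.5)/k-.5,v-w+(y+.5)/k-.5,r/k]
def big(img,x,y,w,h,k): return cv2.resize(img[y:y+h,x:x+w],None,fx=k,fy=k,interpolation=cv2.INTER_CUBIC)
E
python3 - <<'E'
from meas import *
A=[(134,38),(202,34),(154,110),(213,107)];B=[(336,106),(396,104),(340,168),(395,164)]
vis=[]
for a,b in zip(A,B):
    ca,cb=circ(I[0],*a,4,10),circ(I[1],*b,4,10)
    print(ca and np.round(ca,1),cb and np.round(cb,1), end=" ")
    if ca and cb: X,e=two(P[0],ca[:2],P[1],cb[:2]);print(X.round(4),round(e,4))
    else: print()
v=np.vstack([np.hstack([big(I[0],115,15,140,125,3)]),big(I[1],300,70,140,125,3)]) 
v=np.hstack([big(I[0],110,10,135,135,3),big(I[1],300,65,130,135,3)]);print(v.shape)
cv2.imwrite("pics/c1.png",v)
E
```

```text
None [333.9 109.3   6.4] 
None [398.6 103.7   7. ] 
None [338.9 169.7   7.4] 
[210.4 110.3   8.6] None 
(405, 795, 3)
```

View pics/c1.png

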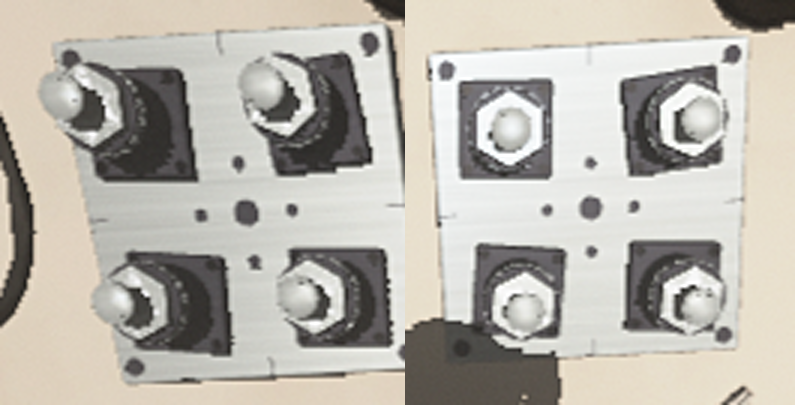

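The crop shows all four buttons as light spheres on hex glands. In view 1 they are at about (131,39), (197.3,38.3), (148.3,110) and (209.7,109.3). In view 2 they are at (335.7,107.7), (398.7,104.3), (339.7,168.3) and (398.7,166.7). The plate hole is at (192,80.7) in view 1 and (362,134) in view 2.

```bash
python3 - <<'E'
from meas import *
for n,a,b in[("S_A",(131,39.3),(335.7,107.7)),("S_B",(197.3,38.3),(398.7,104.3)),("S_C",(148.3,110),(339.7,168.3)),("S_D",(209.7,109.3),(398.7,166.7)),("hole",(192,80.7),(362,134)),
 ("trayFL",(306,15),(483,76)),("trayFR",(404,30),(573,90)),("trayNR",(377,171),(527,216)),("trayNL",(290,157),(445,206))]:
    X,e=two(P[0],a,P[1],b);print(n,X.round(4),round(e,4))
# tray contour
for i,x0,x1 in((0,270,420),(1,430,590)):
    g=I[i][:240,x0:x1]; h=cv2.cvtColor(g,cv2.COLOR_BGR2HSV); m=((h[...,1]<20)&(h[...,2]>60)).astype(np.uint8)
    c=max(cv2.findContours(cv2.morphologyEx(m,cv2.MORPH_CLOSE,np.ones((7,7))),0,2)[0],key=cv2.contourArea)
    q=cv2.approxPolyDP(c,6,True)[:,0]+[x0,0];print(q.tolist(),[onz(P[i],*k,.024).round(3)[:2].tolist() for k in q])
p=manip.camera_params("side");
for n,uv,z in[("binFrontR",(187,156),0),("binFrontL",(83,152),0),("binInner",(130,152),.022)]:print(n,onz(P[1],*uv,z).round(3))
cv2.imwrite("pics/c2.png",np.hstack([big(I[1],40,0,160,165,3),big(I[1],435,60,100,165,3)]))
E
```

```text
S_A [ 0.5881 -0.1343  0.0772] 0.0035
S_B [ 0.5907 -0.2141  0.0763] 0.0006
S_C [ 0.5081 -0.1405  0.0747] 0.0009
S_D [ 0.5097 -0.2203  0.0755] 0.0005
hole [ 0.5491 -0.1773  0.015 ] 0.0002
trayFL [ 0.6297 -0.343   0.0242] 0.0008
trayFR [ 0.6116 -0.4752  0.0232] 0.0019
trayNR [ 0.4182 -0.4507  0.0183] 0.0002
trayNL [ 0.4379 -0.3152  0.0192] 0.0042
[[306, 15], [290, 157], [375, 170], [403, 31]] [[0.63, -0.343], [0.441, -0.316], [0.421, -0.446], [0.611, -0.474]]
[[483, 76], [448, 205], [528, 215], [573, 90]] [[0.629, -0.343], [0.439, -0.317], [0.422, -0.448], [0.611, -0.474]]
binFrontR [0.514 0.099 0.   ]
binFrontL [0.52  0.263 0.   ]
binInner [0.523 0.174 0.022]
```

View pics/c2.png

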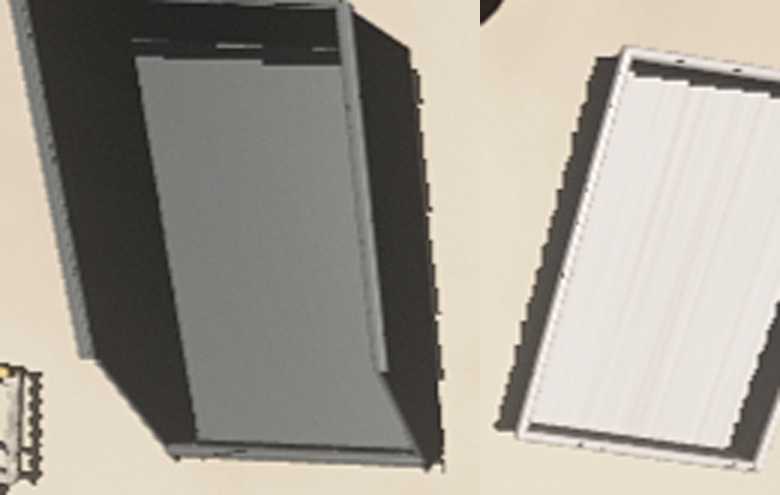

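The crop shows the bin's front rim corners at w2 (96.7,151.7) and (183.3,154). The slope starts at (67.3,119) and (168.7,123.3), and the back right corner is at (157.3,1).

```bash
python3 - <<'E'
from meas import *
p=manip.camera_params("side")
for n,uv,z in[("frontL",(96.7,151.7),.022),("frontR",(183.3,154),.022),("slL",(67.3,119),.06),("slR",(168.7,123.3),.06),("backR",(157.3,1),.06)]:print(n,onz(P[1],*uv,z).round(4))
for a,b in[((157.3,1),(229,271)),((168.7,123.3),(310,277)),((183.3,154),(337,298))]:X,e=two(P[1],a,p,b);print(X.round(4),round(e,4))
for n,uv in[("dish",(241,24)),("tape",(424,48))]:print(n,onz(P[1],*uv,.01).round(3))
togo([.510,-.220,.11])
E
```

```text
frontL [0.5237 0.2249 0.022 ]
frontR [0.5201 0.094  0.022 ]
slL [0.5724 0.2264 0.06  ]
slR [0.5667 0.0908 0.06  ]
backR [0.7102 0.0834 0.06  ]
[0.7171 0.088  0.0525] 0.0087
[0.5685 0.0912 0.0599] 0.0037
[0.5203 0.0964 0.0171] 0.0018
dish [ 0.698 -0.004  0.01 ]
tape [ 0.668 -0.261  0.01 ]
t 2.08 d [0.0015 0.1061 0.2209] tooly [-0. -1.  0.] toolx [ 1.    -0.    -0.001] z [-0.001 -0.    -1.   ]
```

Geometry agrees: button heights ~0.076, hole z 0.015, and tray and bin sizes as given. Tray centre is (.526,-.395) at -8.1°; bin centre is (.617,.155) at about -2.4°. Now the push test on support D.

Converted, 0.055 m is 0.88, 0.0265 m is 0.424.

```bash
python3 shift.py '[[0, 0, 0.424, 0.88, 0, 0, 0], [0, 0, 0.424, 0.88, 0, 0, 0], [0, 0, 0.424, 0.88, 0, 0, 0], [0, 0, 0.424, 0.88, 0, 0, 0], [0, 0.016, 0, 0.4, 0, 0, 0]]'; python3 shift.py '[[0, 0, 0, 0, 0, 0, 0], [0, 0, 0, 0.064, 0, 0, 0], [0, 0, 0, 0, 0, 0, 0]]';python3 shift.py '[[0, 0, 0, 0.08, 0, 0, 0], [0, 0, 0, 0, 0, 0, 0]]'
```

```text
time: 2.7
tool_pos: [0.5064, -0.2215, 0.082]
tool_rot: [-0.001, 1.0, -0.003, -0.003]
contact_force: [-0.5, -0.4, 0.4]
gripper_width: -0.002
grasp_force: 0.0
time: 3.08
tool_pos: [0.5103, -0.2197, 0.0838]
tool_rot: [0.001, 1.0, -0.0, 0.001]
contact_force: [0.4, -0.2, 0.3]
gripper_width: -0.003
grasp_force: 0.0
time: 3.32
tool_pos: [0.5107, -0.2196, 0.0788]
tool_rot: [0.001, 1.0, 0.0, 0.001]
contact_force: [-1.0, -0.7, 5.0]
gripper_width: 0.001
grasp_force: 2.5
```

Converted, 0.003 m is 0.048.

```bash
python3 shift.py '[[0, 0, 0, 0.048, 0, 0, 0], [0, 0, 0, 0, 0, 0, 0]]'; python3 shift.py '[[0, 0, 0, -0.48, 0, 0, 0], [0, -0.016, -0.64, 0, 0, 0, 0], [0, -0.016, -0.64, 0, 0, 0, 0], [0, 0, 0, 0.352, 0, 0, 0], [0, 0, 0, 0, 0, 0, 0]]';python3 shift.py '[[0, 0, 0, 0.128, 0, 0, 0], [0, 0, 0, 0, 0, 0, 0], [0, 0, 0, 0, 0, 0, 0]]'
```

```text
time: 3.58
tool_pos: [0.5108, -0.2197, 0.0763]
tool_rot: [0.001, 1.0, 0.0, 0.001]
contact_force: [-1.0, 0.3, 7.3]
gripper_width: 0.003
grasp_force: 3.9
time: 4.2
tool_pos: [0.5066, -0.1381, 0.081]
tool_rot: [-0.001, 1.0, 0.0, -0.001]
contact_force: [0.0, -0.4, -0.1]
gripper_width: -0.001
grasp_force: 0.0
time: 4.58
tool_pos: [0.5083, -0.1394, 0.0763]
tool_rot: [-0.0, 1.0, -0.001, 0.0]
contact_force: [-3.9, 2.3, 9.6]
gripper_width: -0.001
grasp_force: 4.6
```

D and C are both stiff. Next are B and A.

Converted, 0.041 m is 0.656, 0.037 m is 0.592.

```bash
python3 shift.py '[[0, 0, 0, -0.48, 0, 0, 0], [0, 0.656, 0.592, 0, 0, 0, 0], [0, 0.656, 0.592, 0, 0, 0, 0], [0, 0, 0, 0.352, 0, 0, 0], [0, 0, 0, 0, 0, 0, 0]]';python3 shift.py '[[0, 0, 0, 0.128, 0, 0, 0], [0, 0, 0, 0, 0, 0, 0], [0, 0, 0, 0, 0, 0, 0]]'
python3 shift.py '[[0, 0, 0, -0.48, 0, 0, 0], [0, -0.016, -0.64, 0, 0, 0, 0], [0, -0.016, -0.64, 0, 0, 0, 0], [0, 0, 0, 0.352, 0, 0, 0], [0, 0, 0, 0, 0, 0, 0]]';python3 shift.py '[[0, 0, 0, 0.128, 0, 0, 0], [0, 0, 0, 0, 0, 0, 0], [0, 0, 0, 0, 0, 0, 0]]'
```

```text
time: 5.2
tool_pos: [0.5876, -0.2127, 0.0794]
tool_rot: [-0.001, 1.0, -0.0, -0.002]
contact_force: [-0.5, 0.3, 1.3]
gripper_width: 0.001
grasp_force: 0.6
time: 5.58
tool_pos: [0.5893, -0.2127, 0.0749]
tool_rot: [-0.0, 1.0, 0.0, -0.0]
contact_force: [-2.0, -0.4, 2.9]
gripper_width: -0.0
grasp_force: 1.2
time: 6.2
tool_pos: [0.5862, -0.1319, 0.0806]
tool_rot: [-0.001, 1.0, 0.0, -0.002]
contact_force: [-0.2, -0.3, -0.5]
gripper_width: 0.004
grasp_force: 0.0
time: 6.58
tool_pos: [0.588, -0.1335, 0.075]
tool_rot: [0.0, 1.0, -0.0, 0.0]
contact_force: [0.5, 1.0, 2.2]
gripper_width: -0.002
grasp_force: 1.0
```

A and B are tired; C and D are stiff. Picking A first.

Converted, -0.035 m is -0.56, 0.03 m is 0.48.

```bash
python3 shift.py '[[0.7, 0, 0, -0.56, 0, 0, 0], [0.7, 0, 0, 0, 0, 0, 0], [0.7, 0, 0, 0, 0, 0, 0], [0.7, 0, 0, 0, 0, 0, 0], [0.7, 0, 0, 0.48, 0, 0, 0]]';python3 shift.py '[[0.7, 0, 0, 0.48, 0, 0, 0], [0.7, 0, 0, 0.4, 0, 0, 0], [0.7, 0, 0, 0, 0, 0, 0]]'
```

```text
time: 7.2
tool_pos: [0.5893, -0.1338, 0.0808]
tool_rot: [0.001, 1.0, -0.0, 0.002]
contact_force: [0.1, 0.4, 0.2]
gripper_width: 0.702
grasp_force: 0.0
time: 7.58
tool_pos: [0.5848, -0.1322, 0.0206]
tool_rot: [-0.001, 1.0, -0.0, -0.003]
contact_force: [-0.5, -0.3, 0.1]
gripper_width: 0.699
grasp_force: 0.0
```

```bash
python3 shift.py '[[0.0, 0, 0, 0, 0, 0, 0], [0.0, 0, 0, 0, 0, 0, 0], [0, 0, 0, 0, 0, 0, 0], [0, 0, 0, 0, 0, 0, 0]]'
```

```text
time: 8.07
tool_pos: [0.5887, -0.1335, 0.0258]
tool_rot: [0.0, 1.0, -0.0, 0.001]
contact_force: [-0.7, -0.3, 3.9]
gripper_width: 0.4
grasp_force: 60.7
```

Converted, -0.06 m is -0.96, -0.05 m is -0.8.

```bash
python3 shift.py '[[0, 0, 0, -0.64, 0, 0, 0], [0, 0, 0, -0.96, 0, 0, 0], [0, 0.168, -0.48, 0, 0, 0, 0], [0, 0.168, -0.8, 0, 0, 0, 0], [0, 0.168, -0.896, 0, 0, 0, 0]]';python3 shift.py '[[0, 0.168, -0.896, 0, 0, 0, 0], [0, 0.168, -0.88, 0, 0, 0, 0], [0, 0.168, -0.64, 0, 0, 0, 0], [0, 0, 0, 0, 0, 0, 0]]'; python3 - <<'E'
from h import *
import pickle
p=manip.camera_params("wrist");f=manip.grab_frame("wrist");cv2.imwrite("pics/w3.png",f[:,:,::-1]);pickle.dump(p,open("w3.pkl","wb"))
togo([.652,.1535,.0155]);print(manip.state()["grasp_force"],manip.state()["contact_force"])
E
```

```text
time: 8.7
tool_pos: [0.6185, 0.0038, 0.1234]
tool_rot: [-0.0, 1.0, -0.001, -0.001]
contact_force: [0.4, 0.0, -3.0]
gripper_width: 0.4
grasp_force: 60.7
time: 9.2
tool_pos: [0.6499, 0.1567, 0.123]
tool_rot: [-0.0, 1.0, 0.002, -0.001]
contact_force: [-0.0, -1.0, -2.5]
gripper_width: 0.401
grasp_force: 60.8
t 9.25 d [0.0025 0.0014 0.1074] tooly [ 0.002 -1.     0.001] toolx [ 1.     0.002 -0.002] z [-0.002 -0.001 -1.   ]
60.790393352508545 [-0.0200791  -0.25649095 -3.12621673]
```

View pics/w3.png

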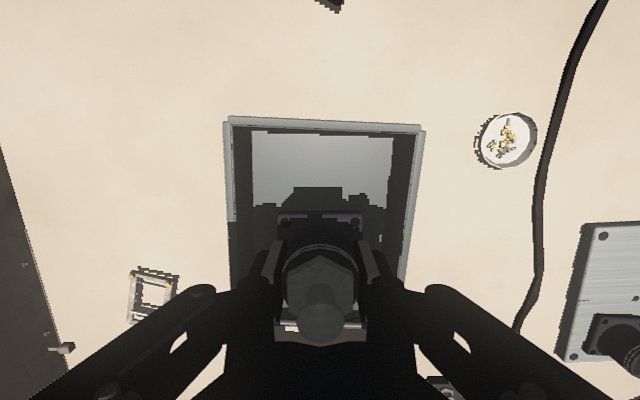

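The held support hangs upright over the bin. The bin's back corners are at (224,122) and (425,131), and the floor's back edge is at about row 135.

```bash
python3 - <<'E'
from h import *
import pickle
p=pickle.load(open("w3.pkl","rb"))
L,Rr=onz(p,224,121,.06),onz(p,425,130,.06);print(L.round(4),Rr.round(4),np.linalg.norm(L-Rr))
P2=pickle.load(open("w2.pkl","rb"))
F=(onz(P2,96.7,151.7,.022)+onz(P2,183.3,154,.022))/2;B=(L+Rr)/2;print(F,B,(F+B)/2,np.linalg.norm((B-F)[:2]))
E
python3 shift.py '[[0, 0, 0, 0.64, 0, 0, 0], [0, 0, 0, 0.64, 0, 0, 0], [0, 0, 0, 0.32, 0, 0, 0], [0, 0, 0, 0, 0, 0, 0], [0, 0, 0, 0.064, 0, 0, 0]]'; python3 shift.py '[[0, 0, 0, 0.048, 0, 0, 0], [0, 0, 0, 0, 0, 0, 0]]'
```

```text
[0.7163 0.2206 0.06  ] [0.7107 0.0854 0.06  ] 0.13538021326873653
[0.52186669 0.1594639  0.022     ] [0.71347749 0.15299846 0.06      ] [0.61767209 0.15623118 0.041     ] 0.1917198521538327
time: 9.88
tool_pos: [0.6525, 0.1537, 0.0226]
tool_rot: [-0.0, 1.0, -0.0, 0.002]
contact_force: [0.2, 0.2, -2.6]
gripper_width: 0.404
grasp_force: 60.8
time: 10.12
tool_pos: [0.6512, 0.1539, 0.0182]
tool_rot: [-0.0, 1.0, -0.0, 0.001]
contact_force: [0.2, -0.7, -2.8]
gripper_width: 0.403
grasp_force: 60.8
```

Converted, 0.0025 m is 0.04.

```bash
python3 shift.py '[[0, 0, 0, 0.04, 0, 0, 0], [0, 0, 0, 0, 0, 0, 0]]'; python3 shift.py '[[0, 0, 0, 0.016, 0, 0, 0], [0, 0, 0, 0, 0, 0, 0]]'
```

```text
time: 10.38
tool_pos: [0.6507, 0.1539, 0.0149]
tool_rot: [-0.0, 1.0, -0.0, 0.0]
contact_force: [0.2, 0.2, -3.6]
gripper_width: 0.402
grasp_force: 60.9
time: 10.62
tool_pos: [0.6509, 0.1539, 0.0148]
tool_rot: [-0.0, 1.0, -0.0, 0.0]
contact_force: [-4.2, -0.8, 4.6]
gripper_width: 0.402
grasp_force: 61.3
```

```bash
python3 shift.py '[[0.7, 0, 0, 0, 0, 0, 0], [0.7, 0, 0, 0, 0, 0, 0], [0.7, 0, 0, -0.32, 0, 0, 0], [0.7, 0, 0, -0.8, 0, 0, 0], [0.7, 0, 0, -0.656, 0, 0, 0]]';python3 shift.py '[[0.7, -0.1376, 0.64, 0, 0, 0, 0], [0.7, -0.1376, 0.896, 0, 0, 0, 0], [0.7, -0.1376, 0.896, 0, 0, 0, 0], [0.7, -0.1376, 0.896, 0, 0, 0, 0], [0.7, -0.1376, 0.896, 0, 0, 0, 0]]';python3 shift.py '[[0.7, -0.1376, 0.896, 0, 0, 0, 0], [0.7, -0.1376, 0.768, 0, 0, 0, 0], [0.7, 0, 0, 0, 0, 0, 0]]'; python3 -c "
from h import *
togo([.5907,-.2141,.0255])"
```

```text
time: 11.25
tool_pos: [0.6515, 0.1539, 0.1283]
tool_rot: [-0.0, 1.0, -0.0, 0.001]
contact_force: [0.3, -0.7, -0.4]
gripper_width: 0.699
grasp_force: 0.0
time: 11.88
tool_pos: [0.6079, -0.112, 0.1268]
tool_rot: [0.0, 1.0, -0.0, 0.001]
contact_force: [1.1, -0.6, -0.2]
gripper_width: 0.699
grasp_force: 0.0
time: 12.25
tool_pos: [0.5903, -0.2176, 0.1267]
tool_rot: [0.001, 1.0, -0.002, 0.001]
contact_force: [-0.3, -0.5, 0.7]
gripper_width: 0.703
grasp_force: 0.0
t 12.25 d [ 1.000e-04 -3.700e-03  1.012e-01] tooly [-0.005 -1.     0.002] toolx [ 1.    -0.005  0.002] z [ 0.002 -0.002 -1.   ]
```

```bash
python3 shift.py '[[0.7, 0, 0, 0.64, 0, 0, 0], [0.7, 0, 0, 0.64, 0, 0, 0], [0.7, 0, 0, 0.32, 0, 0, 0], [0.7, 0, 0, 0, 0, 0, 0], [0.7, 0, 0, 0, 0, 0, 0]]'; python3 shift.py '[[0, 0, 0, 0, 0, 0, 0], [0, 0, 0, 0, 0, 0, 0], [0, 0, 0, 0, 0, 0, 0], [0, 0, 0, 0, 0, 0, 0]]'
```

```text
time: 12.88
tool_pos: [0.5919, -0.2145, 0.0269]
tool_rot: [0.001, 1.0, 0.0, 0.001]
contact_force: [0.5, 0.5, 0.5]
gripper_width: 0.701
grasp_force: 0.0
time: 13.38
tool_pos: [0.5919, -0.2147, 0.0271]
tool_rot: [0.001, 1.0, -0.0, 0.002]
contact_force: [0.6, 0.6, 5.5]
gripper_width: 0.404
grasp_force: 60.7
```

Converted, -0.06 m is -0.96, -0.056 m is -0.896.

```bash
python3 shift.py '[[0, 0, 0, -0.64, 0, 0, 0], [0, 0, 0, -0.96, 0, 0, 0], [0, -0.016, -0.576, 0, 0, 0, 0], [0, -0.016, -0.896, 0, 0, 0, 0], [0, -0.016, -0.896, 0, 0, 0, 0]]';python3 shift.py '[[0, -0.016, -0.896, 0, 0, 0, 0], [0, -0.016, -0.896, 0, 0, 0, 0], [0, -0.032, -0.896, 0, 0, 0, 0], [0, -0.032, -0.896, 0, 0, 0, 0], [0, 0, 0, 0, 0, 0, 0]]'; python3 shift.py '[[0, 0, 0, 0, 0, 0, 0], [0, 0, 0, 0.64, 0, 0, 0], [0, 0, 0, 0.64, 0, 0, 0], [0, 0, 0, 0.32, 0, 0, 0], [0, 0, 0, 0, 0, 0, 0]]'; python3 shift.py '[[0, 0, 0, 0.064, 0, 0, 0], [0, 0, 0, 0.048, 0, 0, 0], [0, 0, 0, 0, 0, 0, 0]]'
```

```text
time: 14.0
tool_pos: [0.5865, -0.0649, 0.1241]
tool_rot: [-0.0, 1.0, -0.001, -0.001]
contact_force: [0.5, -0.3, -4.1]
gripper_width: 0.403
grasp_force: 60.7
time: 14.62
tool_pos: [0.5801, 0.1612, 0.1239]
tool_rot: [-0.0, 1.0, 0.002, -0.001]
contact_force: [0.3, -1.3, -2.9]
gripper_width: 0.403
grasp_force: 61.0
time: 15.25
tool_pos: [0.5801, 0.1567, 0.0229]
tool_rot: [0.0, 1.0, -0.001, -0.002]
contact_force: [0.4, -0.3, -3.9]
gripper_width: 0.4
grasp_force: 61.0
time: 15.62
tool_pos: [0.582, 0.158, 0.0186]
tool_rot: [-0.0, 1.0, -0.0, 0.001]
contact_force: [-0.1, 0.6, -4.2]
gripper_width: 0.402
grasp_force: 61.0
```

```bash
python3 shift.py '[[0, 0, 0, 0.032, 0, 0, 0], [0, 0, 0, 0, 0, 0, 0], [0, 0, 0, 0.016, 0, 0, 0], [0, 0, 0, 0, 0, 0, 0]]'
```

```text
time: 16.12
tool_pos: [0.5819, 0.158, 0.0161]
tool_rot: [-0.0, 1.0, 0.0, 0.0]
contact_force: [-4.3, -0.7, 5.3]
gripper_width: 0.403
grasp_force: 61.8
```

```bash
python3 shift.py '[[0.7, 0, 0, 0, 0, 0, 0], [0.7, 0, 0, 0, 0, 0, 0], [0.7, 0, 0, -0.32, 0, 0, 0], [0.7, 0, 0, -0.8, 0, 0, 0], [0.7, 0, 0, -0.656, 0, 0, 0]]';python3 shift.py '[[0.7, -0.16, 0.64, 0, 0, 0, 0], [0.7, -0.192, 0.8, 0, 0, 0, 0], [0.7, -0.208, 0.832, 0, 0, 0, 0], [0.7, -0.208, 0.832, 0, 0, 0, 0], [0.7, -0.208, 0.832, 0, 0, 0, 0]]';python3 shift.py '[[0.7, -0.208, 0.832, 0, 0, 0, 0], [0.7, 0, 0, 0, 0, 0, 0], [0.7, 0, 0, 0, 0, 0, 0]]'; python3 -c "
from h import *
import pickle
togo([.5085,-.140,.0255])
P1,P2=[pickle.load(open(f'w{i}.pkl','rb')) for i in(1,2)]
print(two(P1,(160,182),P2,(312,234)),onz(P1,170,190,.1),onz(P1,80,180,.15),onz(P1,130,160,.03))"
```

```text
time: 16.75
tool_pos: [0.5822, 0.1579, 0.1291]
tool_rot: [-0.0, 1.0, -0.0, 0.001]
contact_force: [-0.2, -0.6, 0.7]
gripper_width: 0.698
grasp_force: 0.0
time: 17.38
tool_pos: [0.5204, -0.0898, 0.1276]
tool_rot: [0.0, 1.0, 0.0, 0.001]
contact_force: [0.2, -0.5, 0.7]
gripper_width: 0.701
grasp_force: 0.0
time: 17.75
tool_pos: [0.5078, -0.14, 0.1268]
tool_rot: [0.0, 1.0, -0.0, 0.001]
contact_force: [-0.5, -0.3, -0.1]
gripper_width: 0.696
grasp_force: 0.0
t 17.75 d [ 0.0006 -0.      0.1013] tooly [-0.001 -1.     0.   ] toolx [ 1.    -0.001  0.001] z [ 0.001 -0.    -1.   ]
(array([ 0.39179218, -0.10250874,  0.01195625]), np.float64(0.014689769737220613)) [ 0.40871396 -0.16652823  0.1       ] [ 0.43329813 -0.09374798  0.15      ] [ 0.43686587 -0.07655554  0.03      ]
```

Converted, 0.04 m is 0.64, 0.021 m is 0.336.

```bash
python3 shift.py '[[0.7, 0, 0, 0.64, 0, 0, 0], [0.7, 0, 0, 0.64, 0, 0, 0], [0.7, 0, 0, 0.336, 0, 0, 0], [0.7, 0, 0, 0, 0, 0, 0], [0.7, 0, 0, 0, 0, 0, 0]]'; python3 shift.py '[[0, 0, 0, 0, 0, 0, 0], [0, 0, 0, 0, 0, 0, 0], [0, 0, 0, 0, 0, 0, 0], [0, 0, 0, 0, 0, 0, 0]]'
```

```text
time: 18.38
tool_pos: [0.5086, -0.1396, 0.0261]
tool_rot: [0.0, 1.0, 0.001, 0.001]
contact_force: [-0.6, 1.0, 0.5]
gripper_width: 0.697
grasp_force: 0.0
time: 18.88
tool_pos: [0.5088, -0.1403, 0.0267]
tool_rot: [0.0, 1.0, -0.0, 0.001]
contact_force: [-0.3, 1.2, 6.8]
gripper_width: 0.402
grasp_force: 60.3
```

```bash
python3 shift.py '[[0, 0, 0, -0.64, 0, 0, 0], [0, 0, 0, -0.96, 0, 0, 0], [0, 0.16, 0.576, 0, 0, 0, 0], [0, 0.16, 0.896, 0, 0, 0, 0], [0, 0.16, 0.896, 0, 0, 0, 0]]';python3 shift.py '[[0, 0.176, 0.896, 0, 0, 0, 0], [0, 0.176, 0.896, 0, 0, 0, 0], [0, 0, 0, 0, 0, 0, 0], [0, 0, 0, 0, 0, 0, 0]]'; python3 - <<'E'
from h import *
import pickle
p=manip.camera_params("wrist");f=manip.grab_frame("wrist");cv2.imwrite("pics/w4.png",f[:,:,::-1]);pickle.dump(p,open("w4.pkl","wb"))
togo([.5607,-.400,.0157])
h=cv2.cvtColor(f,cv2.COLOR_RGB2HSV);print(proj(p,[.63,-.343,.024]),proj(p,[.611,-.474,.024]))
E
```

```text
time: 19.5
tool_pos: [0.537, -0.2892, 0.1242]
tool_rot: [-0.0, 1.0, 0.0, -0.0]
contact_force: [0.2, 0.5, -3.0]
gripper_width: 0.398
grasp_force: 61.1
time: 20.0
tool_pos: [0.5585, -0.3995, 0.1234]
tool_rot: [-0.001, 1.0, -0.0, -0.001]
contact_force: [0.4, 0.4, -4.3]
gripper_width: 0.401
grasp_force: 61.2
t 20.05 d [0.0022 0.0013 0.108 ] tooly [ 0.    -1.    -0.002] toolx [ 1.     0.    -0.002] z [-0.002  0.002 -1.   ]
[247.21559752 113.13096078] [412.52228332 137.39967095]
```

View pics/w4.png

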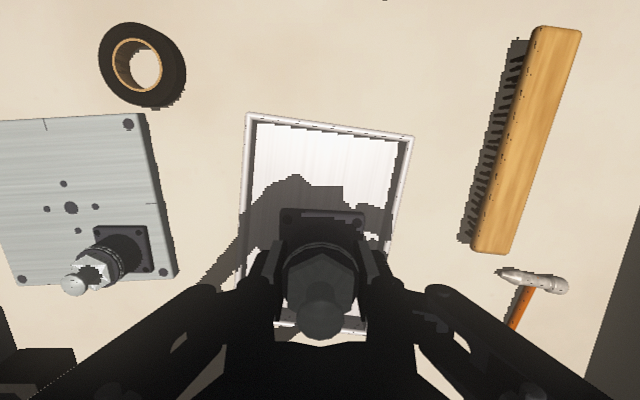

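The tray's far corners show at (247,113) and (413,137), as predicted. The support hangs upright over the tray, and D still stands at about (105,258). Lowering.

```bash
python3 shift.py '[[0, 0, 0, 0.64, 0, 0, 0], [0, 0, 0, 0.64, 0, 0, 0], [0, 0, 0, 0.32, 0, 0, 0], [0, 0, 0, 0, 0, 0, 0], [0, 0, 0, 0.064, 0, 0, 0]]'; python3 shift.py '[[0, 0, 0, 0.048, 0, 0, 0], [0, 0, 0, 0, 0, 0, 0], [0, 0, 0, 0.032, 0, 0, 0], [0, 0, 0, 0, 0, 0, 0]]';python3 shift.py '[[0, 0, 0, 0.016, 0, 0, 0], [0, 0, 0, 0, 0, 0, 0]]'
```

```text
time: 20.68
tool_pos: [0.5609, -0.4011, 0.0234]
tool_rot: [0.001, 1.0, 0.0, 0.002]
contact_force: [1.1, 0.1, -2.8]
gripper_width: 0.401
grasp_force: 61.3
time: 21.18
tool_pos: [0.5594, -0.4002, 0.0159]
tool_rot: [0.0, 1.0, -0.0, 0.0]
contact_force: [-0.8, 0.7, -3.6]
gripper_width: 0.401
grasp_force: 61.3
time: 21.42
tool_pos: [0.5595, -0.4003, 0.0158]
tool_rot: [0.0, 1.0, -0.0, 0.0]
contact_force: [-3.3, 1.5, 3.3]
gripper_width: 0.399
grasp_force: 61.9
```

Converted, -0.05 m is -0.8, -0.041 m is -0.656.

```bash
python3 shift.py '[[0.7, 0, 0, 0, 0, 0, 0], [0.7, 0, 0, 0, 0, 0, 0], [0.7, 0, 0, -0.32, 0, 0, 0], [0.7, 0, 0, -0.8, 0, 0, 0], [0.7, 0, 0, -0.656, 0, 0, 0]]';python3 shift.py '[[0.7, -0.192, -0.64, 0, 0, 0, 0], [0.7, -0.192, -0.8, 0, 0, 0, 0], [0.7, -0.192, -0.8, 0, 0, 0, 0], [0.7, -0.208, -0.64, 0, 0, 0, 0], [0.7, 0, 0, 0, 0, 0, 0]]';python3 shift.py '[[0.7, 0, 0, 0, 0, 0, 0]]'; python3 -c "
from h import *
togo([.5103,-.220,.0262])"
```

```text
time: 22.05
tool_pos: [0.56, -0.4007, 0.1294]
tool_rot: [0.001, 1.0, -0.0, 0.001]
contact_force: [0.6, -0.8, 0.4]
gripper_width: 0.699
grasp_force: 0.0
time: 22.68
tool_pos: [0.5102, -0.2181, 0.127]
tool_rot: [0.0, 1.0, 0.001, 0.001]
contact_force: [0.6, -0.0, -0.1]
gripper_width: 0.702
grasp_force: 0.0
time: 22.8
tool_pos: [0.5112, -0.2209, 0.1273]
tool_rot: [0.001, 1.0, -0.0, 0.001]
contact_force: [-0.2, -1.0, 0.9]
gripper_width: 0.7
grasp_force: 0.0
t 22.8 d [-0.0011 -0.0011  0.1011] tooly [-0.    -1.     0.002] toolx [ 1.    -0.     0.002] z [ 0.002 -0.002 -1.   ]
```

Careful with the scale: shifts go in shares of 62.5 mm and turns go in units of 0.2 rad. That gives: 0.04 m is 0.64, 0.021 m is 0.336.

```bash
python3 shift.py '[[0.7, 0, 0, 0.64, 0, 0, 0], [0.7, 0, 0, 0.64, 0, 0, 0], [0.7, 0, 0, 0.336, 0, 0, 0], [0.7, 0, 0, 0, 0, 0, 0], [0.7, 0, 0, 0, 0, 0, 0]]'; python3 shift.py '[[0, 0, 0, 0, 0, 0, 0], [0, 0, 0, 0, 0, 0, 0], [0, 0, 0, 0, 0, 0, 0], [0, 0, 0, 0, 0, 0, 0]]'
```

```text
time: 23.42
tool_pos: [0.5115, -0.2215, 0.0262]
tool_rot: [0.001, 1.0, -0.001, 0.001]
contact_force: [-0.0, -0.1, 0.7]
gripper_width: 0.7
grasp_force: 0.0
time: 23.92
tool_pos: [0.5118, -0.2209, 0.0268]
tool_rot: [0.001, 1.0, -0.0, 0.001]
contact_force: [-0.6, -0.3, 6.0]
gripper_width: 0.398
grasp_force: 60.6
```

Converted, -0.06 m is -0.96, 0.05 m is 0.8.

```bash
python3 shift.py '[[0, 0, 0, -0.64, 0, 0, 0], [0, 0, 0, -0.96, 0, 0, 0], [0, -0.08, 0.56, 0, 0, 0, 0], [0, -0.08, 0.8, 0, 0, 0, 0], [0, -0.08, 0.8, 0, 0, 0, 0]]';python3 shift.py '[[0, -0.08, 0.544, 0, 0, 0, 0], [0, 0, 0, 0, 0, 0, 0], [0, 0, 0, 0, 0, 0, 0]]'; python3 shift.py '[[0, 0, 0, 0.64, 0, 0, 0], [0, 0, 0, 0.64, 0, 0, 0], [0, 0, 0, 0.32, 0, 0, 0], [0, 0, 0, 0, 0, 0, 0], [0, 0, 0, 0.064, 0, 0, 0]]'; python3 shift.py '[[0, 0, 0, 0.048, 0, 0, 0], [0, 0, 0, 0, 0, 0, 0], [0, 0, 0, 0.032, 0, 0, 0], [0, 0, 0, 0, 0, 0, 0]]';python3 shift.py '[[0, 0, 0, 0.016, 0, 0, 0], [0, 0, 0, 0, 0, 0, 0]]'
```

```text
time: 24.55
tool_pos: [0.4947, -0.3557, 0.1241]
tool_rot: [-0.0, 1.0, 0.0, -0.0]
contact_force: [1.0, -0.5, -2.5]
gripper_width: 0.403
grasp_force: 60.9
time: 24.92
tool_pos: [0.4898, -0.3882, 0.1238]
tool_rot: [-0.001, 1.0, -0.0, -0.001]
contact_force: [0.2, 1.0, -3.1]
gripper_width: 0.403
grasp_force: 60.9
time: 25.55
tool_pos: [0.4918, -0.3902, 0.023]
tool_rot: [0.001, 1.0, 0.0, 0.001]
contact_force: [0.6, 0.4, -2.8]
gripper_width: 0.399
grasp_force: 60.9
time: 26.05
tool_pos: [0.4904, -0.3893, 0.0159]
tool_rot: [0.0, 1.0, -0.0, 0.0]
contact_force: [0.0, -0.1, -3.0]
gripper_width: 0.406
grasp_force: 60.9
time: 26.3
tool_pos: [0.4904, -0.3893, 0.0158]
tool_rot: [-0.0, 1.0, -0.0, -0.0]
contact_force: [-3.9, 2.7, 5.6]
gripper_width: 0.402
grasp_force: 61.6
```

Release, lift high, move to a point where one wrist view covers everything, and check.

Converted, -0.05 m is -0.8, -0.02 m is -0.32.

```bash
python3 shift.py '[[0.7, 0, 0, 0, 0, 0, 0], [0.7, 0, 0, 0, 0, 0, 0], [0.7, 0, 0, -0.32, 0, 0, 0], [0.7, 0, 0, -0.8, 0, 0, 0], [0.7, 0, 0, -0.8, 0, 0, 0]]';python3 shift.py '[[0.7, 0, -0.48, -0.8, 0, 0, 0], [0.7, 0, -0.64, -0.72, 0, 0, 0], [0.7, 0, -0.8, -0.56, 0, 0, 0], [0.7, 0.16, -0.8, -0.48, 0, 0, 0], [0.7, 0.16, -0.8, -0.48, 0, 0, 0]]';python3 shift.py '[[0.7, 0.16, -0.8, 0, 0, 0, 0], [0.7, 0.16, -0.64, 0, 0, 0, 0], [0.7, 0, 0, 0, 0, 0, 0]]'
python3 - <<'E'
from h import *
w=manip.grab_frame("wrist")
s=manip.grab_frame("side")
cv2.imwrite("pics/end.png",np.vstack([cv2.resize(w,(480,300)),cv2.resize(s,(480,300))])[:,:,::-1])
p=manip.camera_params("wrist")
for X in[(.651,.154,.069),(.582,.158,.069),(.56,-.4,.069),(.491,-.39,.069)]:print(proj(p,X).round())
E
```

```text
time: 26.92
tool_pos: [0.4904, -0.3892, 0.1373]
tool_rot: [0.0, 1.0, -0.0, 0.0]
contact_force: [0.5, -0.0, 1.4]
gripper_width: 0.703
grasp_force: 0.0
time: 27.55
tool_pos: [0.5103, -0.1676, 0.3279]
tool_rot: [0.001, 1.0, -0.0, 0.001]
contact_force: [0.5, -0.1, 0.2]
gripper_width: 0.699
grasp_force: 0.0
time: 27.92
tool_pos: [0.5308, -0.0769, 0.3266]
tool_rot: [0.0, 1.0, 0.002, 0.001]
contact_force: [0.2, -1.1, -0.3]
gripper_width: 0.699
grasp_force: 0.0
[132.  72.]
[139. 129.]
[560. 145.]
[541. 195.]
```

View pics/end.png

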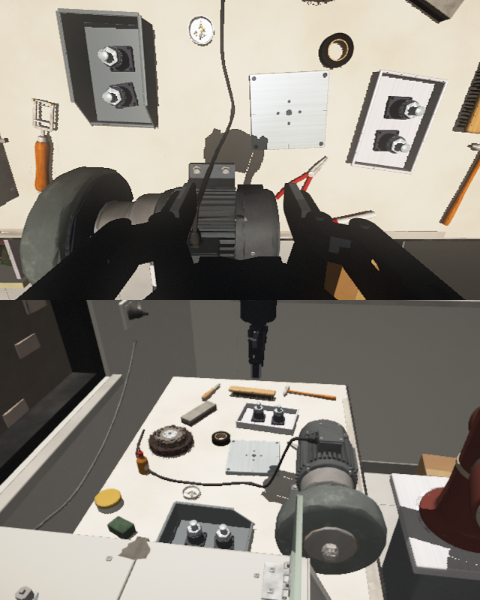

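The final view shows two supports upright in the bin (about (115,55) and (112,95)) and two upright in the tray (about (408,107) and (390,143)). The plate is empty, and the pliers, tape and dish are where they were.

```bash
python3 -c "
from plant import manip
print(manip.job_done())"
```

```text
the job is handed in; nothing more can be done
None
```

I handed the job in after about 28 s of robot time; no verdict came back. The two stiff supports stand in the tray and the two tired ones in the bin, all upright in the last picture, with the pliers, tape and dish undisturbed.

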